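# Raise the throwing gauge to its second stop and hold it

### The job

Raise the throwing gauge to its tall-pot setting: take its wooden head gently between the fingers (never squeezing with more than 35 N a finger) so that the brass side button is pushed in, and with the button kept in pull the mast straight up past the first stop to the second stop, as far as it goes. Nothing catches it up there, so finish while still holding the head fully up with the button in; leave the soft pot, the tin, the wooden rib and the glaze jar where they stand.

Things in the scene. Friction and masses are not known exactly. Their poses are not given: they have to be found in the camera images.
- gauge: throwing gauge screwed to the table: dark steel disc foot (110 mm across, 14 mm high), upright aluminium tube 30 mm across with a black collar (37 mm across), collar top 128 mm above the table. Origin: centre of the foot's underside; z up; the pointer points along its +x, the button is on its +y side. It does not move.
- gauge_head: dark wooden grip block on the telescoping mast, 40 mm (x) by 30 mm (y) by 58 mm high; origin at its centre, 165 mm above the table when the mast is down; axes as the gauge's; it only goes up and down. The brass button is on its +y face; a brass pointer rod, 6 mm thick, runs out from its +x face 15 mm below the origin. Mast and head weigh 230 to 440 g.
- button_face (a point): centre of the outer face of the brass push button on the head's +y side, at the height of the head's origin: 22 mm wide, 36 mm high, standing 5.5 mm proud. It is pushed along the head's -y; fingers closing along the head's y axis, centred on the head's origin, push it in.
- gauge_button (a joint): how far the side button is pushed in, m: 0 out, 0.005 fully in. Its spring needs 4 N to start and 8 N fully in; the catch is free from about 3.5 mm. Let out, it locks the mast at the lower position and at the first stop, up and down.
- gauge_mast (a joint): how far the mast is drawn out, m: 0 fully down, about 0.045 first stop (only catches if the button is out), 0.09 second stop (solid end, no catch). It goes straight up with the button in and sinks under its own weight of 2.2 to 4.4 N if let go. A dark ring on the steel mast comes level with the collar's top at each stop.
- pointer_tip (a point): rubber tip of the pointer, 140 mm out along the head's +x from the mast's axis, 15 mm below the head's origin
- leather_pot: terracotta-coloured soft (leather-hard) clay pot, 92 mm across, 95 mm high, standing under the pointer; origin at the centre of its underside, z up; leave it alone
- paint_tin: shallow round tin, 45 mm across, 18 mm high, on the head's -y side of the gauge; origin at the centre of its underside; leave it alone
- wood_rib: kidney-shaped wooden rib lying flat, 24 by 90 by 5 mm, on the button side of the gauge; origin at the centre of its underside, long axis y; leave it alone
- jar_peat: glaze jar with white ribbed lid, 52 mm across, 69 mm high, standing alone to the right of the gauge near the robot; origin at the centre of its underside; leave it alone

How it is judged:
On the way, in this order (a step that is already met when the one before it is completed fails the run):
1. the side button is pressed in while the mast is still down (value of joint gauge_button above 0.0038 m and value of joint gauge_mast below 0.01 m and contact force between the fingers and gauge_head above 2 N), for 0.1 s.
2. the mast is drawn past the first stop with the button kept in (value of joint gauge_mast above 0.052 m and value of joint gauge_button above 0.0035 m), for 0.05 s.
At the end, for the whole second after the job is handed in: The mast stands at its second stop (90 mm out, at most 4 mm short) and is still, the fingers hold the head with the side button pushed in (at least 3.5 of its 5 mm), the pot does not prop the head, and pot, tin, rib and jar are within 15 mm of where they stood (value of joint gauge_mast above 0.086 m and value of joint gauge_button above 0.0035 m and contact force between the fingers and gauge_head above 2 N and not (velocity of joint gauge_mast below -0.01 m/s) and not (velocity of joint gauge_mast above 0.01 m/s) and distance of each of leather_pot, paint_tin, wood_rib, jar_peat from where it was at the start of the episode below 0.015 m and contact force between leather_pot and gauge_head below 0.1 N); the arm keeps its last pose, push and grip.
It fails at once if the head is squeezed with more than 35 N a finger (both together 70 N) (contact force between the fingers and gauge_head above 70 N).
It fails at once if the soft pot is knocked over or shoved by more than 15 mm (distance of leather_pot from where it was at the start of the episode above 0.015 m or angle between leather_pot's own z axis and vertical above 0.3 rad).
It fails at once if the tin is knocked over or shoved by more than 15 mm (distance of paint_tin from where it was at the start of the episode above 0.015 m or angle between paint_tin's own z axis and vertical above 0.3 rad).
It fails at once if the wooden rib is knocked over or shoved by more than 15 mm (distance of wood_rib from where it was at the start of the episode above 0.015 m or angle between wood_rib's own z axis and vertical above 0.3 rad).
It fails at once if the glaze jar is knocked over or shoved by more than 15 mm (distance of jar_peat from where it was at the start of the episode above 0.015 m or angle between jar_peat's own z axis and vertical above 0.3 rad).
It also fails if it takes over 32 s, if anything falls off the work surface, if the arm or the gripper's body presses on something with over 40 N, if the wrist force passes 120 N, or if a joint passes its speed limit or range.

### The arm

A 7-joint arm with a two-finger parallel gripper is mounted at the origin on a cart in front of the work surface, level with it; the furniture and walls round the work are solid. World frame = base frame: x ahead of the robot, y to its left, z up, the work surface at z = 0. Lengths are in m, angles in rad, forces in N, time in s.
With the tool pointing down it reaches from about 0.35 to 0.9 m from the base axis. Payload 19.9 kg.
Tool frame: the origin (TCP) lies on the centre line of the jaws, within the pads' length; the fingertips stand 19 mm ahead of it and the grasp point (between the pads) is the TCP; z points along the fingers, y is the line along which they close (so a half turn about z gives the same grasp; the last joint's range is limited). The gripper opens to 94 mm and grips with 3 to 60 N. Pads are 16 mm wide; open, the fingers measure 119 mm over their backs; the gripper's body (75 mm by 177 mm) begins 78 mm behind the grasp point.
Start: joints at [-1.188, 0.417, -0.01, 1.614, 0.005, 1.111, -0.053], TCP at [0.258, 0.569, 0.224] pointing down, gripper open.
Joint ranges: [-2.81, 2.81], [-0.39, 2.02], [-1.27, 1.25], [0.06, 2.57], [-1.19, 4.33], [0.19, 2], [-2.82, 2.82]. Speed limits (rad/s): [1.89, 1.89, 2.39, 2.39, 3.01, 3.01, 3.01].

### API

Orientations are given as [roll, pitch, yaw] about the fixed x, y, z axes, in that order (R = Rz(yaw) Ry(pitch) Rx(roll)).
In Python, from workcell import manip gives the robot as it stands. The module is installed in compiled form; this text tells all that it offers.
- The arm moves only by the tool apply_moves, never from a script. Its argument "commands" is a list of rows, each a list of 3 entries, a list of its own where there are three numbers: the turn, a rotation vector about the tool's x, y, z in units of 8 degrees (1.0 is 8 degrees), then the shift along the tool's x, y, z in units of 30 mm (1.0 is 30 mm), then the finger opening in mm, from 0 to 94. A call has 1 to 5 rows; each row is the pose to reach, as a shift and turn from the pose commanded when the call began, along the tool's axes at that moment; what a row does not reach only later rows make up. A row lasts 1/10 s, in which the tool goes at most 50 mm and 8.59 degrees, less where a joint would pass 70% of its speed; a pose out of reach is approached as far as the arm can. A call with a gripper value outside its range is refused whole. The fingers move at their own pace and stop on an object; "squeeze" is the grip in N (left out, the last holds). Time passes only in rows, so rows that repeat a pose let the fingers close. It gives the time, the measured TCP pose, the force, the opening and the grip force at its end, in the units of the state.
- manip.get_obs(): the state, without advancing time (a new reading comes with each control period).
- manip.get_image(name): name is "side" or "top" or "wrist"; returns a dict with "pixels" (384x512x3 uint8, red, green, blue), "vertical_fov" (degrees; the focal length in pixels is half the picture's height over the tangent of half this angle, whatever the lens; pixels are square), "cx", "cy" (the principal point, pixels), "cam_to_world" (4x4, takes a point from camera to world coordinates); the wrist camera has in their place "tool_from_camera" (4x4, takes a point from camera to tool coordinates, whose origin is the TCP and whose axes are the flange's). Camera axes: x right, y up, looking along -z (the intrinsics and any distortion apply to the point x, -y, -z); pixel columns grow to the right and rows downward; lengths in m; the calibration is good to about 2 mm. A picture is of the moment at which its call begins: read the wrist's pose just before it. There is no depth.
- manip.job_done(): hands the job in; it is judged then, once.
The state is a dict: "clock": time; "q": joint angles; "dq": joint speeds; "tau": joint torques, N m; "tcp_pos": TCP position; "eef_rot": TCP orientation; "force": force on the tool from outside, world axes, zero at the start; "torque": the same for the moment, N m; "width": finger opening in m; "finger_force": force on a finger pad.
Only numpy, scipy, OpenCV 4.12 (cv2) and the standard library are available. Lean on these libraries where they do the work, as an engineer would, in place of code of your own. Each camera call takes 0.05 s, during which the arm holds its last target. There are 200 camera calls.

## Working session

There is one attempt and no reset: what is moved stays moved. The work goes in short steps, Python scripts to look and compute and a tool call to move; the robot and the scene stay as the last step left them, time stands still between calls to the robot, and variables do not carry over. Pictures are saved under pics/ and viewed, at most 10 in all, crops included, and the job is handed in when it is done.

Besides the shell and the picture viewer there is one more tool, called after "Request:" by a JSON object that holds its "op" and its "data". apply_moves: Moves the arm, as the interface text tells. Its arguments: {"type":"object","properties":{"commands":{"type":"array"},"squeeze":{"type":"number"}},"required":["commands"]}

```bash
mkdir -p pics; cat > h.py <<'E'
import numpy as np, cv2
from workcell import manip
def save(n,f):
    im=manip.get_image(n); cv2.imwrite(f,im["pixels"][:,:,::-1]); return im
def ray(im,u,v,T=None):
    T=np.array(im["cam_to_world"]) if T is None else T
    h=im["pixels"].shape[0]; f=h/2/np.tan(np.radians(im["vertical_fov"])/2)
    d=np.array([(u-im["cx"])/f,-(v-im["cy"])/f,-1.]); d=T[:3,:3]@d
    return T[:3,3],d
def onz(im,u,v,z,T=None):
    o,d=ray(im,u,v,T); return o+d*(z-o[2])/d[2]
def proj(im,p):
    T=np.array(im["cam_to_world"]); c=T[:3,:3].T@(np.array(p)-T[:3,3])
    f=im["pixels"].shape[0]/2/np.tan(np.radians(im["vertical_fov"])/2)
    return im["cx"]-f*c[0]/c[2], im["cy"]+f*c[1]/c[2]
E
python3 - <<'E'
from h import *
o=manip.get_obs();print({k:np.round(o[k],3) for k in("clock","tcp_pos","eef_rot","width","force")})
for n in("top","side"):
    im=save(n,f"pics/{n}0.png"); print(n,{k:im[k] for k in im if k!="pixels"})
a=cv2.imread("pics/top0.png");b=cv2.imread("pics/side0.png")
E
```

```text
{'clock': np.float64(0.0), 'tcp_pos': array([0.257, 0.569, 0.224]), 'eef_rot': array([-3.14 ,  0.   ,  2.717]), 'width': np.float64(0.094), 'force': array([-0.966, -0.008,  0.708])}
top {'vertical_fov': 46.40817221885982, 'cx': 249.9727460221657, 'cy': 186.12664031092083, 'cam_to_world': array([[-0.02790089,  0.98656158, -0.16099005,  0.36066612],
       [-0.99960755, -0.02794084,  0.00201613,  0.05473577],
       [-0.00250916,  0.16098312,  0.98695397,  1.09695533],
       [ 0.        ,  0.        ,  0.        ,  1.        ]])}
side {'vertical_fov': 56.99756294250123, 'cx': 259.6925044327153, 'cy': 188.26595048883257, 'cam_to_world': array([[ 9.67853468e-01,  9.02600287e-02, -2.34761136e-01,
         2.92630426e-01],
       [-2.51513999e-01,  3.45064236e-01, -9.04251835e-01,
        -7.26844216e-01],
       [-6.10124444e-04,  9.34228987e-01,  3.56673278e-01,
         4.10356290e-01],
       [ 0.00000000e+00,  0.00000000e+00,  0.00000000e+00,
         1.00000000e+00]])}
```

View pics/top0.png

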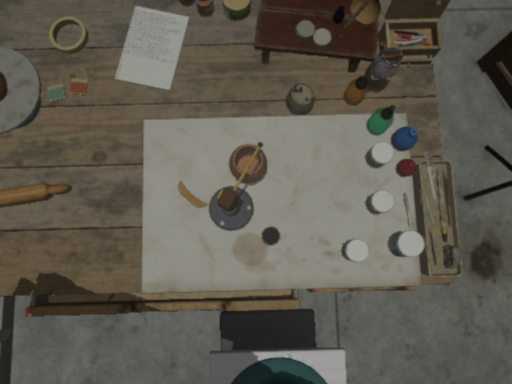

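View pics/side0.png

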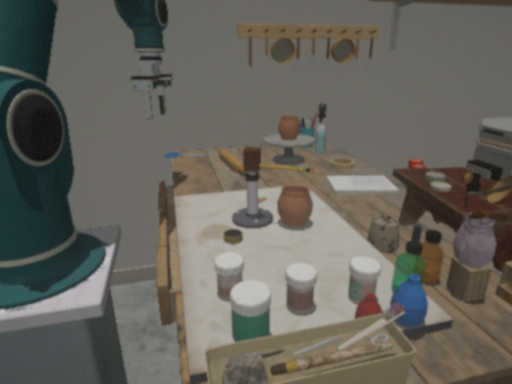

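Top view: the gauge foot is near (231,208), the head near (230,198), the pointer tip near (260,145), the pot (248,163), the tin (271,236) and the rib (192,195). In the side view the head is near (252,160) and the foot near (253,217). I'll zoom in to measure.

```bash
python3 - <<'E'
from h import *
t=manip.get_image("top"); s=manip.get_image("side")
cv2.imwrite("pics/tc.png",np.hstack([cv2.resize(t["pixels"][130:260,170:290,::-1],None,fx=4,fy=4,interpolation=cv2.INTER_CUBIC)[:, :],
 cv2.resize(s["pixels"][130:260,215:294,::-1],None,fx=4,fy=4,interpolation=cv2.INTER_CUBIC)]))
for n,im in(("top",t),("side",s)):
    hsv=cv2.cvtColor(im["pixels"],cv2.COLOR_RGB2HSV)
    g=cv2.cvtColor(im["pixels"],cv2.COLOR_RGB2GRAY)
    if n=="top":
        m=((hsv[...,1]<70)&(g<95)).astype(np.uint8); m[:,:205]=0;m[:,257:]=0;m[:180]=0;m[232:]=0
        c=max(cv2.findContours(m,0,1)[0],key=cv2.contourArea); h=cv2.convexHull(c)
        e=cv2.fitEllipse(h); print("foot",e,onz(im,*e[0],.014))
    for name,uv,z in (("tip",(260.5,145),.15),("headtop",(230,195),.194)):
        if n=="top": print(name,onz(im,*uv,z))
E
```

```text
foot ((234.559814453125, 203.78526306152344), (44.02598571777344, 58.15579605102539), 42.34701156616211) [0.49483744 0.09124623 0.014     ]
tip [0.60506787 0.02738857 0.15      ]
headtop [0.49080489 0.09405756 0.194     ]
```

View pics/tc.png

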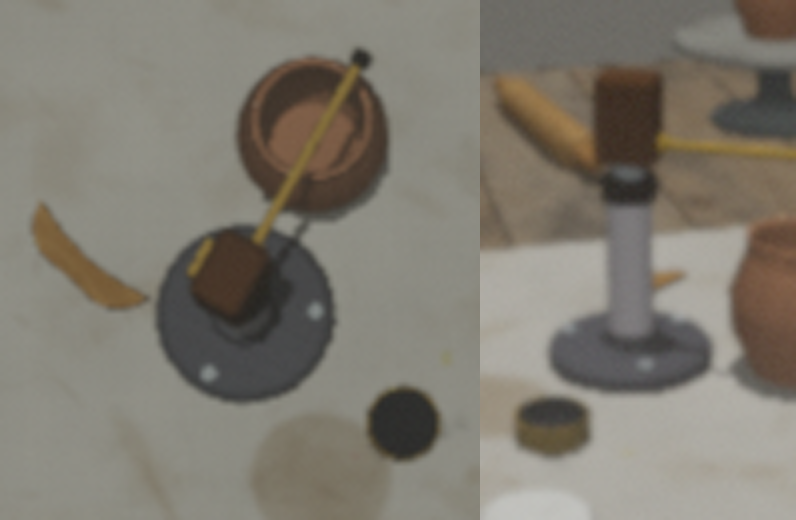

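The crop shows, at 4x scale, the foot circle centred at (245,312), the pointer tip at (360,57), the rod leaving the head at (259,240), and the yellow button on the upper-left face near (200,258). The side crop shows the head centred at (627,117) with its top at y≈68.

```bash
python3 - <<'E'
from h import *
t=manip.get_image("top"); s=manip.get_image("side")
c=lambda x,y:(170+(x+.5)/4-.5,130+(y+.5)/4-.5)
F=onz(t,*c(245,312),.014);P=onz(t,*c(360,57),.15);E_=onz(t,*c(259,240),.15)
print("foot",F,"tip",P,"exit",E_)
print(np.linalg.norm((P-F)[:2]),np.degrees(np.arctan2(*(P-F)[1::-1])),np.degrees(np.arctan2(*(P-E_)[1::-1])))
for x,y in((218,232),(272,256),(245,318),(192,285),(235,270)): print("top",onz(t,*c(x,y),.194)[:2])
for dx,dy in((0,0),(.055,0),(-.055,0),(0,.055),(0,-.055)):
    print("reproj", [ (np.array(proj(t,F+[dx,dy,0]))-[170,130])*4])
sc=lambda u,v:((u-215)*4+480,(v-130)*4)
for z in(.014,.128,.136,.194): print(z,sc(*proj(s,[F[0],F[1],z])),c and (np.array(proj(t,[F[0],F[1],z]))-[170,130])*4)
print("tin",onz(t,*c(404,422),.018),"rib",onz(t,*c(95,265),.005))
E
```

```text
foot [0.48569449 0.10041194 0.014     ] tip [0.60763858 0.02921158 0.15      ] exit [0.50849506 0.08637436 0.15      ]
0.1412085412123119 -30.279680275346923 -29.96628852529586
top [0.50634992 0.1057351 ]
top [0.49319447 0.078469  ]
top [0.46185871 0.0928843 ]
top [0.47946009 0.11944838]
top [0.48653216 0.09745368]
reproj [array([243.5, 310.5])]
reproj [array([241.61173425, 221.25011669])]
reproj [array([245.41922764, 401.21331369])]
reproj [array([153.02608117, 313.03745071])]
reproj [array([333.95549341, 307.96306605])]
0.014 (np.float64(627.0405609828339), np.float64(335.06840332286197)) [243.5 310.5]
0.128 (np.float64(625.4875339530752), np.float64(171.20719491089346)) [234.17198201 286.73512254]
0.136 (np.float64(625.3732284436956), np.float64(159.14672298337052)) [233.43599786 284.8600647 ]
0.194 (np.float64(624.5221040725479), np.float64(69.34386360441658)) [227.71867113 270.29410126]
tin [0.41626699 0.00635286 0.018     ] rib [0.5184178  0.19249023 0.005     ]
```

```bash
cat >> h.py <<'E'
from scipy.spatial.transform import Rotation as R
def go(p,yaw):
    o=manip.get_obs(); Rt=R.from_euler("xyz",o["eef_rot"]); G=R.from_euler("xyz",[np.pi,0,np.radians(yaw)])
    print("turn",np.round(np.degrees((Rt.inv()*G).as_rotvec())/8,3),"shift",np.round(Rt.inv().apply(np.array(p)-o["tcp_pos"])/.03,3),
      "clock",o["clock"],"tcp",np.round(o["tcp_pos"],4),"rot",np.round(np.degrees(o["eef_rot"]),2),"F",np.round(o["force"],2),"w",o["width"],"ff",o["finger_force"])
E
python3 -c "
from h import *
go([.4855,.1,.26],149.8)"
```

```text
turn [-0.003  0.001  0.732] shift [-13.371 -11.122  -1.186] clock 0.3 tcp [0.2576 0.5693 0.2242] rot [-179.97    0.    155.66] F [-0.35  0.12  0.21] w 0.09404353273824391 ff 0.0
```

Request:
{"op": "apply_moves", "data": {"commands": [[[0,0,0.73],[-1.3,-1.1,-1.19],94],[[0,0,0.73],[-2.5,-2.1,-1.19],94],[[0,0,0.73],[-3.7,-3.1,-1.19],94],[[0,0,0.73],[-4.9,-4.1,-1.19],94],[[0,0,0.73],[-6.1,-5.1,-1.19],94]]}}

```text
clock: 0.8
tcp_pos: [0.3619, 0.3526, 0.2603]
eef_rot: [3.141, 0.0, 2.615]
force: [1.2, 0.7, 0.8]
width: 0.0938
finger_force: 0.0
```

```bash
python3 -c "
from h import *
go([.4855,.1,.26],149.8)"
```

```text
turn [0.003 0.001 0.001] shift [-7.795 -5.204  0.01 ] clock 0.8 tcp [0.3619 0.3526 0.2603] rot [179.98   0.   149.81] F [1.16 0.74 0.77] w 0.09384726015284765 ff 0.0
```

Request:
{"op": "apply_moves", "data": {"commands": [[[0,0,0],[-1.2,-0.8,0],94],[[0,0,0],[-2.5,-1.65,0],94],[[0,0,0],[-3.7,-2.45,0],94],[[0,0,0],[-4.9,-3.25,0],94],[[0,0,0],[-6.0,-4.0,0],94]]}}

```text
clock: 1.3
tcp_pos: [0.4571, 0.1584, 0.2604]
eef_rot: [3.141, 0.0, 2.614]
force: [0.5, 0.5, -0.0]
width: 0.0943
finger_force: 0.0
```

Request:
{"op": "apply_moves", "data": {"commands": [[[0,0,0],[0,0,0],94],[[0,0,0],[0,0,0],94],[[0,0,0],[0,0,0],94]]}}

```text
clock: 1.6
tcp_pos: [0.4562, 0.1613, 0.2601]
eef_rot: [3.142, -0.0, 2.616]
force: [0.3, -0.4, -0.0]
width: 0.0939
finger_force: 0.0
```

```bash
python3 -c "
from h import *
go([.4855,.1,.26],149.8); print(manip.get_image('wrist')['tool_from_camera'])
save('wrist','pics/w1.png')"
```

```text
turn [ 0.    -0.001  0.012] shift [-1.871 -1.278  0.004] clock 1.6 tcp [0.4562 0.1613 0.2601] rot [ 1.8000e+02 -1.0000e-02  1.4989e+02] F [ 0.27 -0.36 -0.04] w 0.09390635086738226 ff 0.0
[[ 7.08746282e-04  9.59968071e-01  2.80108552e-01  8.31186602e-02]
 [ 9.99999515e-01 -8.71773365e-04  4.57425010e-04 -4.33187974e-04]
 [ 6.83304579e-04  2.80108092e-01 -9.59968223e-01 -1.59308835e-01]
 [ 0.00000000e+00  0.00000000e+00  0.00000000e+00  1.00000000e+00]]
```

View pics/w1.png

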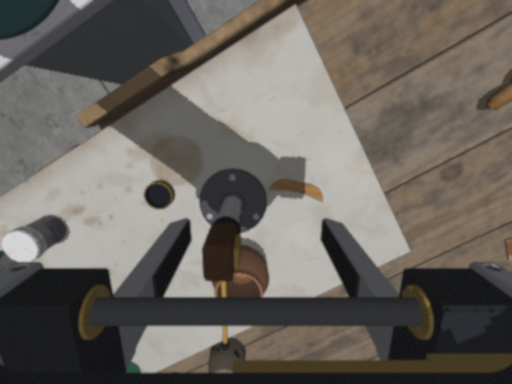

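Wrist view: the head top spans columns ~205–232 around row 270. The button is on the right side near (240,255), and the rod runs straight down the picture at column 224. The yaw looks right, so I'll centre over the head.

Request:
{"op": "apply_moves", "data": {"commands": [[[0,0,0],[-1,-0.68,0],94],[[0,0,0],[-1.87,-1.28,0],94],[[0,0,0],[-1.87,-1.28,0],94],[[0,0,0],[-1.87,-1.28,0],94]]}}

```text
clock: 2.1
tcp_pos: [0.4856, 0.0995, 0.2601]
eef_rot: [-3.141, -0.0, 2.615]
force: [-1.0, -0.3, 1.3]
width: 0.094
finger_force: 0.0
```

```bash
python3 -c "
from h import *
go([.4855,.1,.165],149.8)
w=manip.get_image('wrist');print(w['cx'],w['cy'],w['vertical_fov'])
cv2.imwrite('pics/w2.png',cv2.resize(w['pixels'][150:350,150:350,::-1],None,fx=3,fy=3,interpolation=cv2.INTER_CUBIC))"
```

```text
turn [-0.001 -0.001  0.003] shift [0.011 0.014 3.169] clock 2.1 tcp [0.4856 0.0995 0.2601] rot [-1.7999e+02 -1.0000e-02  1.4983e+02] F [-0.96 -0.3   1.28] w 0.09400991701072837 ff 0.0
255.64254643652671 190.31201880167455 70.87051755301233
```

View pics/w2.png

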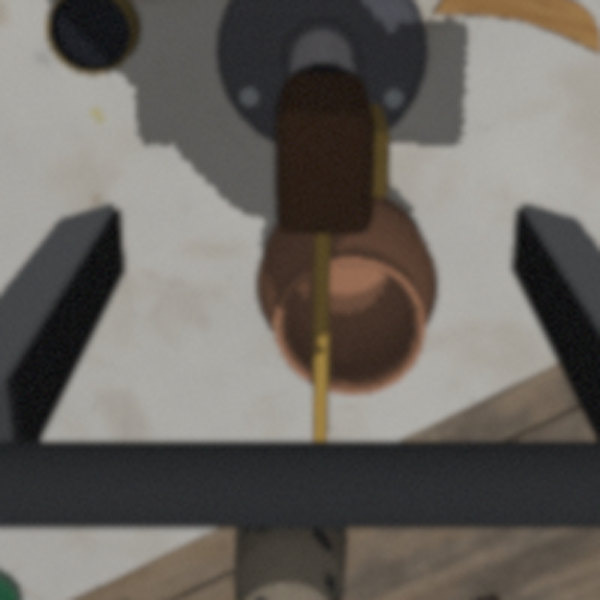

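Head columns are 276–374, centre 325. The rod is at 321 and the fingertips are symmetric about 318.5. So the head sits about 1 mm to +y of the tool. I'll correct that and descend.

Request:
{"op": "apply_moves", "data": {"commands": [[[0,0,0],[0,0.04,0.8],94],[[0,0,0],[0,0.04,1.6],94],[[0,0,0],[0,0.04,2.4],94],[[0,0,0],[0,0.04,3.17],94],[[0,0,0],[0,0.04,3.17],94]], "squeeze": 18}}

```text
clock: 2.65
tcp_pos: [0.4845, 0.101, 0.1628]
eef_rot: [-3.138, -0.003, 2.617]
force: [0.3, 0.9, 0.2]
width: 0.0941
finger_force: 0.0
```

Request:
{"op": "apply_moves", "data": {"commands": [[[0,0,0],[0,0,0],70],[[0,0,0],[0,0,0],60],[[0,0,0],[0,0,0],50],[[0,0,0],[0,0,0],42],[[0,0,0],[0,0,0],42]]}}

```text
clock: 3.15
tcp_pos: [0.4865, 0.1001, 0.1655]
eef_rot: [3.141, 0.0, 2.615]
force: [-0.9, -0.6, 0.9]
width: 0.0575
finger_force: 0.0
```

Request:
{"op": "apply_moves", "data": {"commands": [[[0,0,0],[0,0,0],38],[[0,0,0],[0,0,0],35],[[0,0,0],[0,0,0],33],[[0,0,0],[0,0,0],31],[[0,0,0],[0,0,0],29]]}}

```text
clock: 3.65
tcp_pos: [0.4869, 0.1011, 0.1652]
eef_rot: [3.14, 0.001, 2.616]
force: [4.3, 8.1, -3.8]
width: 0.0303
finger_force: 18.0
```

```bash
python3 -c "
from h import *
go([.4855,.1,.165],149.8)
print(manip.get_obs()['torque'])"
```

```text
turn [0.012 0.005 0.008] shift [ 0.022 -0.056  0.007] clock 3.65 tcp [0.4869 0.1011 0.1652] rot [1.7990e+02 4.0000e-02 1.4986e+02] F [ 4.31  8.09 -3.79] w 0.030320237988338623 ff 17.99334079027176
[ 1.72151842 -1.04997908 -0.215858  ]
```

The width of 30.3 mm means the button is in. There is about 9 N of sideways load, so I'll ease the tool towards +y.

Request:
{"op": "apply_moves", "data": {"commands": [[[0,0,0],[0,0.02,0],28],[[0,0,0],[0,0.03,0],28],[[0,0,0],[0,0.03,0],28]]}}

```text
clock: 3.95
tcp_pos: [0.4869, 0.1011, 0.1652]
eef_rot: [3.141, 0.0, 2.615]
force: [1.0, 4.5, 0.8]
width: 0.0304
finger_force: 18.0
```

Request:
{"op": "apply_moves", "data": {"commands": [[[0,0,0],[0,0.01,-0.1],28],[[0,0,0],[0,0.01,-0.3],28],[[0,0,0],[0,0.01,-0.5],28],[[0,0,0],[0,0.01,-0.7],28],[[0,0,0],[0,0.01,-0.9],28]]}}

```text
clock: 4.45
tcp_pos: [0.4869, 0.1011, 0.1924]
eef_rot: [-3.142, 0.0, 2.615]
force: [2.9, 5.5, -3.8]
width: 0.0304
finger_force: 18.0
```

Request:
{"op": "apply_moves", "data": {"commands": [[[0,0,0],[0,0.01,-0.2],28],[[0,0,0],[0,0.01,-0.4],28],[[0,0,0],[0,0.01,-0.6],28],[[0,0,0],[0,0.01,-0.8],28],[[0,0,0],[0,0.01,-1.0],28]]}}

```text
clock: 4.95
tcp_pos: [0.4869, 0.1011, 0.2225]
eef_rot: [-3.141, -0.0, 2.615]
force: [0.4, 1.5, -4.1]
width: 0.0305
finger_force: 18.0
```

Request:
{"op": "apply_moves", "data": {"commands": [[[0,0,0],[0,0,-0.2],28],[[0,0,0],[0,0,-0.4],28],[[0,0,0],[0,0,-0.6],28],[[0,0,0],[0,0,-0.8],28],[[0,0,0],[0,0,-0.9],28]]}}

```text
clock: 5.45
tcp_pos: [0.4869, 0.1011, 0.2496]
eef_rot: [-3.141, -0.0, 2.615]
force: [-2.6, -0.1, -5.0]
width: 0.0302
finger_force: 18.0
```

```bash
python3 - <<'E'
from h import *
go([.4855,.1,.255],149.8)
s=manip.get_image("side")
cv2.imwrite("pics/s2.png",cv2.resize(s["pixels"][60:260,190:340,::-1],None,fx=3,fy=3,interpolation=cv2.INTER_CUBIC))
print([(np.array(proj(s,[.4865,.1008,z]))-[190,60])*3 for z in(.128,.226,.284)])
E
```

```text
turn [-0.002 -0.001  0.001] shift [ 0.023 -0.057 -0.181] clock 5.45 tcp [0.4869 0.1011 0.2496] rot [-1.7998e+02 -1.0000e-02  1.4981e+02] F [-2.61 -0.09 -5.05] w 0.030197376649013653 ff 17.99632340669632
[array([184.9395044 , 338.18838507]), array([183.88426547, 223.30601579]), array([183.21831762, 150.80521474])]
```

View pics/s2.png

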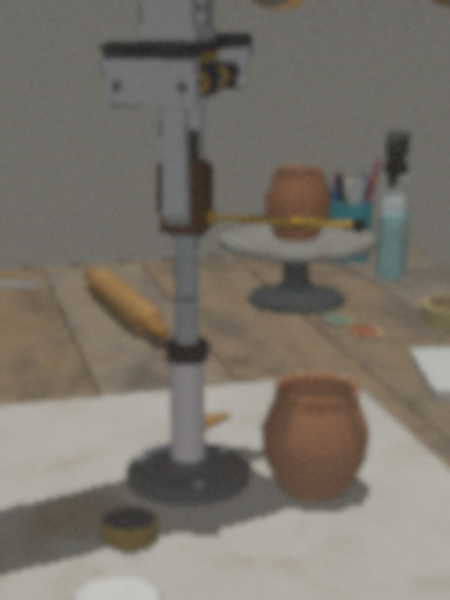

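The head came up with the fingers: its bottom is at crop row ~232, the collar top at ~342, and the pot is untouched. About 5 mm remain to the end stop.

Request:
{"op": "apply_moves", "data": {"commands": [[[0,0,0],[0,0,-0.06],28],[[0,0,0],[0,0,-0.12],28],[[0,0,0],[0,0,-0.17],28],[[0,0,0],[0,0,-0.17],28]]}}

```text
clock: 5.9
tcp_pos: [0.4869, 0.1012, 0.2542]
eef_rot: [-3.141, -0.0, 2.615]
force: [-2.6, -2.0, -4.4]
width: 0.0305
finger_force: 18.0
```

Request:
{"op": "apply_moves", "data": {"commands": [[[0,0,0],[0,0,-0.03],28],[[0,0,0],[0,0,-0.05],28],[[0,0,0],[0,0,-0.05],28]]}}

```text
clock: 6.2
tcp_pos: [0.4869, 0.1012, 0.2552]
eef_rot: [-3.141, -0.0, 2.615]
force: [-0.9, -2.3, -12.4]
width: 0.0307
finger_force: 18.0
```

The force rose at exactly 90 mm of travel, so this is the stop. I'll hold for a moment and check that it's still.

Request:
{"op": "apply_moves", "data": {"commands": [[[0,0,0],[0,0,0],28],[[0,0,0],[0,0,0],28],[[0,0,0],[0,0,0],28],[[0,0,0],[0,0,0],28],[[0,0,0],[0,0,0],28]]}}

```text
clock: 6.7
tcp_pos: [0.4869, 0.1012, 0.2553]
eef_rot: [-3.141, -0.0, 2.615]
force: [0.3, -4.3, -23.3]
width: 0.0304
finger_force: 18.0
```

```bash
python3 - <<'E'
from h import *
go([.4855,.1,.255],149.8)
s=manip.get_image("side")
cv2.imwrite("pics/s3.png",cv2.resize(s["pixels"][60:260,190:340,::-1],None,fx=3,fy=3,interpolation=cv2.INTER_CUBIC))
E
```

```text
turn [-0.005 -0.002  0.002] shift [ 0.02  -0.058  0.01 ] clock 6.7 tcp [0.4869 0.1012 0.2553] rot [-1.7996e+02 -2.0000e-02  1.4982e+02] F [  0.29  -4.3  -23.27] w 0.030406982713951994 ff 17.985429167747498
```

View pics/s3.png

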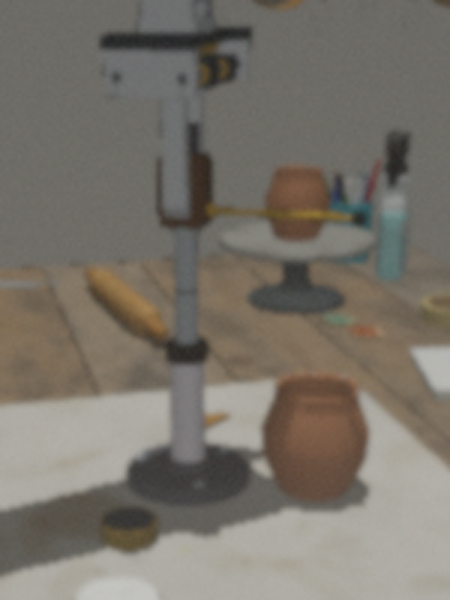

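The head bottom is now at row ~226, it's at the stop and the other things are undisturbed. The upward push has built up to 23 N, so I'll ease it.

Request:
{"op": "apply_moves", "data": {"commands": [[[0,0,0],[0,-0.01,0.02],28],[[0,0,0],[0,-0.01,0.03],28],[[0,0,0],[0,-0.01,0.03],28],[[0,0,0],[0,-0.01,0.03],28]]}}

```text
clock: 7.15
tcp_pos: [0.487, 0.1012, 0.2553]
eef_rot: [3.141, 0.0, 2.615]
force: [-4.5, -2.2, -7.2]
width: 0.0306
finger_force: 18.0
```

Request:
{"op": "apply_moves", "data": {"commands": [[[0,0,0],[0,0,0],28],[[0,0,0],[0,0,0],28],[[0,0,0],[0,0,0],28],[[0,0,0],[0,0,0],28]]}}

```text
clock: 7.55
tcp_pos: [0.487, 0.1012, 0.2553]
eef_rot: [3.141, 0.0, 2.615]
force: [-4.3, -2.8, -6.8]
width: 0.0305
finger_force: 18.0
```

Steady at the stop, with a small upward preload and the button in. Handing in.

```bash
python3 -c "
from workcell import manip
print(manip.job_done())"
```

```text
the job is handed in; nothing more can be done
None
```

I handed the job in with the mast drawn up 90 mm to its second stop and the head held still at 18 N a finger with the button in; pot, tin and rib showed no movement in the last picture, and the jar was not in it. The hand-in gave no verdict.

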